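# Stack tea sample cartons on the sloping pull-out tray

### The arm

A 6-joint arm with a two-finger parallel gripper is mounted at the origin on the work surface. World frame = base frame: x ahead of the robot, y to its left, z up, the work surface at z = 0. Lengths are in m, angles in rad, forces in N, time in s.
With the tool pointing down it reaches from about 0.35 to 0.85 m from the base axis. Payload 8.1 kg.
Tool frame: the origin (TCP) lies between the finger pads; the fingertips stand 11 mm ahead of it and the grasp point (between the pads) lies 8 mm behind it (robot.tips_ahead is the distance from the TCP to the fingertips, in m); z points along the fingers, y is the line along which they close (so a half turn about z gives the same grasp; the last joint's range is limited). The gripper opens to 93 mm and grips with 3 to 60 N. Pads are 15 mm wide; open, the fingers measure 128 mm over their backs; the gripper's body (75 mm by 188 mm) begins 65 mm behind the grasp point.
Start: joints at [-1.285, 0.13, 1.488, -0, 1.523, -0.085], TCP at [0.217, -0.559, 0.23] pointing down, gripper open.
Joint ranges: [-2.96, 2.96], [-0.89, 2.26], [0.02, 2.5], [-1.34, 4.48], [0, 2.73], [-2.66, 2.66]. Speed limits (rad/s): [2.39, 2.39, 2.79, 3.14, 3.14, 3.14].

### API

Orientations are given as a rotation vector (axis times angle).
In Python, from plant import robot gives the robot as it stands. The module is installed in compiled form; this text tells all that it offers.
- The arm moves only by the tool move_arm, never from a script. Its argument "deltas" is one flat list of numbers, 7 for each row, row after row: the shift along the tool's x, y, z in m, then the turn, a rotation vector about the tool's x, y, z in rad, then the opening, from 0 (shut) to 1 (fully open). A call has 1 to 12 rows; each row is the pose to reach, as a shift and turn from the pose commanded when the call began, along the tool's axes at that moment; what a row does not reach only later rows make up. A row lasts 1/8 s, in which the tool goes at most 62.5 mm and 10.7 degrees, less where a joint would pass 70% of its speed; a pose out of reach is approached as far as the arm can. A call with a gripper value outside its range is refused whole. The fingers move at their own pace and stop on an object; "squeeze" is the grip in N (left out, the last holds). Time passes only in rows, so rows that repeat a pose let the fingers close. It gives the time, the measured TCP pose, the force, the opening and the grip force at its end, in the units of the state.
- robot.read_state(): the state, without advancing time (a new reading comes with each control period).
- robot.read_camera(name): name is "scene" or "side" or "wrist"; returns (picture, depth): 480x640x3 uint8, red, green, blue; 480x640 float32, m along the optical axis (not along the pixel's ray), 0 where there is no reading.
- robot.camera_model(name): a dict with "K" (3x3 intrinsics, pixels), "R" (3x3) and "t" (3): a world point X has camera coordinates R X + t; the wrist camera has in their place "tool_from_camera" (4x4, takes a point from camera to tool coordinates, whose origin is the TCP and whose axes are the flange's). Camera axes: x right, y down, z forward; pixel columns grow to the right and rows downward; lengths in m; the calibration is good to about 2 mm. A picture is of the moment at which its call begins: read the wrist's pose just before it. camera_model takes no time and is no camera call.
- robot.close_job(): hands the job in; it is judged then, once.
Trained networks look in the newest picture that a camera, given by its name, has taken for a name from the list of things; names that differ only in an ending like _2 or _b are one class to them, and where a whole thing is asked for, a point or a joint stands for the part that bears it (a point fixed in the world has none). Each returns a list of dicts, best first, with "confidence" (0 to 1); they miss things now and then, are a little off and sometimes report something else, mostly with a low value. They report only what shows in the picture. A call takes as long as a camera call. They do not tell look-alikes from the thing itself.
- robot.recognise(camera, label): "uv" ([column, row] in pixels, amid what is visible of it).
The state is a dict: "t": time; "q": joint angles; "dq": joint speeds; "joint_torque": joint torques, N m; "tool_pos": TCP position; "orientation": TCP orientation; "force": force on the tool from outside, world axes, zero at the start; "wrist_torque": the same for the moment, N m; "opening": finger opening in m; "gripper_force": force on a finger pad.
Only numpy, scipy, OpenCV 4.12 (cv2) and the standard library are available. Lean on these libraries where they do the work, as an engineer would, in place of code of your own. Each camera call takes 0.05 s, during which the arm holds its last target. There are 200 camera calls.

### The job

Pull the sloping tray of the white sample cabinet all the way out to its stop. Set the long carton down flat on the slope in the middle of the tray, lengthwise along the slope with its end tight against the backstop, then set the short carton flat and square on top of it in the same direction, its end also tight against the backstop. Set the cartons down rather than drop them, leave the tray fully out, and do not disturb the other things on the table.

Things in the scene. Friction and masses are not known exactly. Their poses are not given: they have to be found in the camera images.
- tray (a joint): Travel of the sloping tray out of the low white cabinet (220 deep, 190 wide, 112 mm high, fixed), in m: 0 = shut, 0.19 = fully out at its stop (starts at 0 to 0.04). It slides along handle's -x axis against about 10 N of friction and stays where it is left; there is no latch, so a hard push on the backstop slides it back in.
- handle (a point): Middle of the tray's steel bow handle (moves with the tray): a level round bar 12 mm thick, 90 mm long, 75 mm above the table, 55 mm out from the cabinet's front face when shut, free on both sides (the tray's front panel, 58 mm high, is 45 mm behind it); pinch or hook it from above. Axes: x level, straight into the cabinet; y along the bar; z up.
- rest (a point): The tray's wooden floor, 145 mm long, 140 wide, no side walls or lip, sloping down 15 degrees to the rear, where a backstop board (70 mm high, 8 thick, square to the floor) stands. Moves with the tray. Origin: on the floor's upper face at its front (high) edge, mid-width. x: down the slope (backstop face at x = 145 mm); y: across; z: off the floor. Fully out, the backstop is 20 mm clear of the cabinet.
- long_carton: Brown cardboard carton, the longer, lower one: 120 mm long (x) by 58 mm wide (y) by 40 mm high (z), rigid, 0.17 to 0.35 kg, lying flat on the table. Origin: centre of its underside. Either end may go to the backstop.
- short_carton: Brown cardboard carton, the shorter one: 85 mm long (x) by 50 mm wide (y) by 42 mm high (z), rigid, 0.12 to 0.26 kg, lying flat on the table. Origin: centre of its underside. Either end may go to the backstop.
- tin_a: Bystander: closed metal tea tin, 93 mm in diameter, 150 mm high. Origin: centre of its underside.
- tin_b: Bystander: tea tin like tin_a.
- plates: Bystander: stack of white plates, 124 mm in diameter, about 30 mm high. Origin: centre of its underside.
- cup: Bystander: white mug, 76 mm in diameter, 65 mm high, with a handle. Origin: centre of its underside.
There are look-alikes about, which are no part of the job. What is shaped like the short_carton but turquoise is not meant.

How it is judged:
By the outcome, as a careful person would: the job done as asked, in the order asked, and still so for the second after the job is handed in, with the robot touching nothing.
It also fails if it takes over 72 s, if anything falls off the work surface, if the arm or the gripper's body presses on something with over 40 N, if the wrist force passes 120 N, or if a joint passes its speed limit or range.

## Working session

There is one attempt and no reset: what is moved stays moved. The work goes in short steps, Python scripts to look and compute and a tool call to move; the robot and the scene stay as the last step left them, time stands still between calls to the robot, and variables do not carry over. Pictures are saved under pics/ and viewed, at most 10 in all, crops included, and the job is handed in when it is done.

Besides the shell and the picture viewer there is one more tool, called after "Request:" as name(argument=value, ...) on one line, values as JSON. move_arm: Moves the arm, as the interface text tells. Its arguments: {"type":"object","properties":{"deltas":{"type":"array","items":{"type":"number"}},"squeeze":{"type":"number"}},"required":["deltas"]}

```bash
mkdir -p pics; cat > h.py <<'E'
import numpy as np, cv2
from scipy.spatial.transform import Rotation as Ro
from plant import robot
def cloud(n):
    s=robot.read_state(); im,d=robot.read_camera(n); m=robot.camera_model(n); K=np.array(m["K"])
    v,u=np.mgrid[:480,:640]; P=np.stack([(u-K[0,2])/K[0,0]*d,(v-K[1,2])/K[1,1]*d,d],-1)
    if n=="wrist":
        T=np.array(m["tool_from_camera"]); P=P@T[:3,:3].T+T[:3,3]
        P=P@Ro.from_rotvec(s["orientation"]).as_matrix().T+np.array(s["tool_pos"])
    else: P=(P-np.array(m["t"]))@np.array(m["R"])
    P[d<=0]=np.nan
    return im,P
def save(im,f): cv2.imwrite("pics/"+f,im[:,:,::-1])
def delta(pos,R):
    "shift/turn in tool axes from present measured pose to world pos,R"
    s=robot.read_state(); R0=Ro.from_rotvec(s["orientation"]); return np.round(R0.inv().apply(np.array(pos)-s["tool_pos"]),4), np.round((R0.inv()*R).as_rotvec(),3)
E
python3 - <<'E'
from h import *
s=robot.read_state(); print({k:np.round(v,3) for k,v in s.items()}); print(np.round(Ro.from_rotvec(s["orientation"]).as_matrix(),2))
for n in("scene","side"):
    im,P=cloud(n); save(im,n+".png"); np.savez(n+".npz",im=im,P=P)
    for l in ["handle","rest","long_carton","short_carton","tin_a","plates","cup"]:
        for r in robot.recognise(n,l):
            u,v=map(int,r["uv"]); print(n,l,r["confidence"],u,v,np.round(P[v,u],3))
E
```

```text
{'t': np.float64(0.0), 'q': array([-1.285,  0.131,  1.489, -0.   ,  1.523, -0.085]), 'dq': array([-0.001,  0.001, -0.001,  0.001, -0.001, -0.001]), 'joint_torque': array([ 1.0000e-03, -5.5985e+01, -4.9176e+01,  7.7000e-02,  3.6000e-02,
       -0.0000e+00]), 'tool_pos': array([ 0.217, -0.559,  0.229]), 'orientation': array([-3.086, -0.579,  0.   ]), 'force': array([ 0.162, -1.191,  0.421]), 'wrist_torque': array([0.017, 0.053, 0.019]), 'gripper_force': np.float64(0.0), 'opening': np.float64(0.093)}
[[ 0.93  0.36 -0.  ]
 [ 0.36 -0.93  0.  ]
 [ 0.   -0.   -1.  ]]
scene handle 0.71 341 310 [ 0.637 -0.083  0.08 ]
scene rest 0.57 345 313 [ 0.627 -0.057  0.   ]
scene long_carton 0.62 201 363 [ 0.532 -0.348  0.043]
scene short_carton 0.89 378 180 [0.438 0.221 0.043]
scene short_carton 0.86 427 169 [0.491 0.34  0.04 ]
scene short_carton 0.64 361 223 [0.501 0.105 0.043]
scene tin_a 0.84 254 429 [ 0.713 -0.338  0.152]
scene tin_a 0.69 502 206 [0.702 0.307 0.14 ]
scene plates 0.72 377 124 [0.291 0.365 0.025]
scene plates 0.44 341 310 [ 0.637 -0.083  0.08 ]
scene cup 0.68 128 283 [ 0.264 -0.375  0.005]
side handle 0.62 272 215 [ 0.68  -0.063  0.059]
side rest 0.97 269 214 [ 0.691 -0.077  0.053]
side long_carton 0.81 337 177 [ 0.527 -0.329  0.043]
side short_carton 0.96 351 306 [0.43  0.261 0.042]
side short_carton 0.66 329 271 [0.495 0.143 0.044]
side short_carton 0.62 325 342 [nan nan nan]
side tin_a 0.77 228 310 [0.676 0.393 0.122]
side tin_a 0.59 279 163 [ 0.702 -0.29   0.101]
side plates 0.96 414 350 [0.285 0.365 0.026]
side cup 0.77 412 176 [ 0.294 -0.322  0.068]
```

View pics/scene.png

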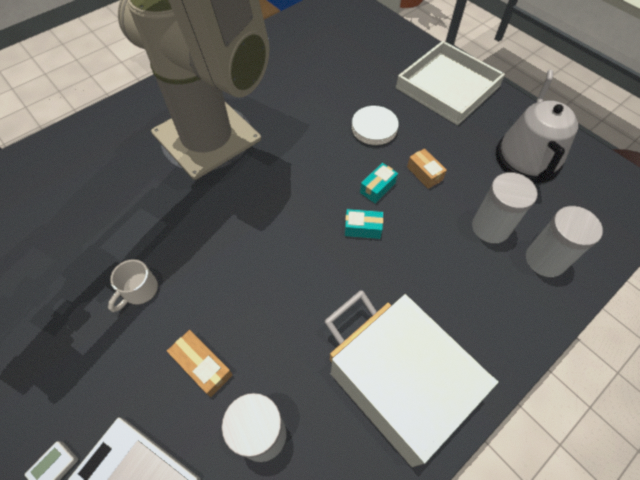

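View pics/side.png

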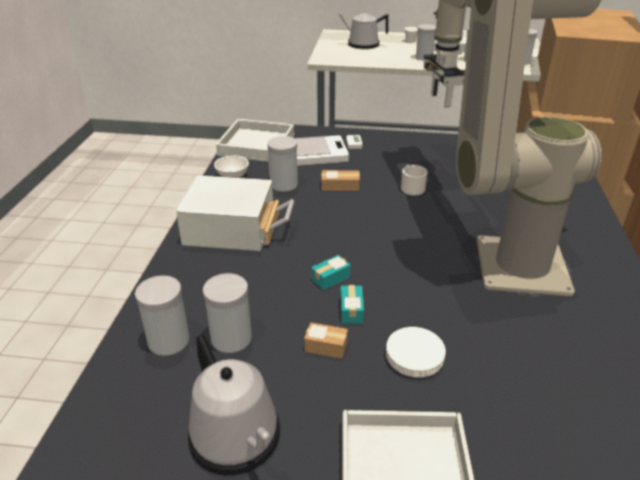

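The scene shows the long brown carton at (200,362), the short brown one at (427,168), two turquoise look-alikes at (380,182) and (364,223), the cabinet with its handle at about (350,315), and tins at (255,428), (505,208) and (565,240).

```bash
python3 - <<'E'
from h import *
for n in("scene","side"):
    z=np.load(n+".npz"); P=z["P"]; hsv=cv2.cvtColor(z["im"],cv2.COLOR_RGB2HSV)
    def rect(name,c,r,lo,hi,extra=None):
        m=(np.hypot(P[...,0]-c[0],P[...,1]-c[1])<r)&(P[...,2]>lo)&(P[...,2]<hi)
        if extra is not None: m&=extra
        p=P[m]
        if len(p)<10: print(n,name,len(p)); return
        (x,y),(w,h),a=cv2.minAreaRect((p[:,:2]*1000).astype(np.float32))
        print(n,name,len(p),"c",round(x,1),round(y,1),"size",round(w,1),round(h,1),"ang",round(a,1),"z",np.round(np.median(p[:,2]),4))
    rect("cab",(0.8,-0.05),0.25,.106,.119)
    rect("handle",(0.637,-0.065),0.075,.068,.09)
    rect("long",(0.53,-0.34),0.1,.034,.047)
    rect("short",(0.49,0.335),0.08,.034,.049)
    rect("tinA",(0.71,-0.33),0.09,.14,.16)
E
```

```text
scene cab 13905 c 811.0 -69.9 size 220.3 191.4 ang 0.5 z 0.1129
scene handle 393 c 645.1 -71.6 size 30.8 101.5 ang 0.8 z 0.0796
scene long 1890 c 521.2 -350.1 size 122.0 57.9 ang 6.7 z 0.0408
scene short 619 c 477.1 320.9 size 118.2 87.3 ang 84.2 z 0.0423
scene tinA 2951 c 703.2 -336.3 size 91.6 91.7 ang 7.7 z 0.1508
side cab 3051 c 809.2 -69.5 size 223.4 201.5 ang 1.0 z 0.1127
side handle 128 c 640.6 -68.9 size 27.6 108.9 ang 0.7 z 0.0792
side long 420 c 520.1 -352.2 size 120.9 77.2 ang 8.8 z 0.041
side short 782 c 473.7 324.1 size 116.7 86.4 ang 83.7 z 0.0423
side tinA 400 c 700.4 -332.5 size 89.2 94.6 ang 10.2 z 0.1505
```

```bash
cat >> h.py <<'E'
def down(yaw):
    "tool pointing down, tool x at world angle yaw (deg)"
    c,s=np.cos(np.radians(yaw)),np.sin(np.radians(yaw)); return Ro.from_matrix(np.array([[c,s,0],[s,-c,0],[0,0,-1]]))
E
python3 -c "
from h import *
print(delta([.60,-.071,.23],down(90.5)))"
```

```text
(array([ 5.335e-01, -3.164e-01, -3.000e-04]), array([-0.   ,  0.   , -1.209]))
```

Request:
move_arm(deltas=[0.533,-0.316,0,0,0,-1.209,0.4,0.533,-0.316,0,0,0,-1.209,0.4,0.533,-0.316,0,0,0,-1.209,0.4,0.533,-0.316,0,0,0,-1.209,0.4,0.533,-0.316,0,0,0,-1.209,0.4,0.533,-0.316,0,0,0,-1.209,0.4,0.533,-0.316,0,0,0,-1.209,0.4,0.533,-0.316,0,0,0,-1.209,0.4,0.533,-0.316,0,0,0,-1.209,0.4,0.533,-0.316,0,0,0,-1.209,0.4,0.533,-0.316,0,0,0,-1.209,0.4,0.533,-0.316,0,0,0,-1.209,0.4])

```text
t: 2.3
tool_pos: [0.5995, -0.0716, 0.2294]
orientation: [-2.21, -2.232, 0.001]
force: [0.5, -0.9, -0.3]
opening: 0.0374
gripper_force: 0.0
```

```bash
python3 - <<'E'
from h import *
s=robot.read_state(); print(s["t"],s["tool_pos"],s["opening"],np.round(delta([.60,-.071,.23],down(90.5)),4),s["force"])
im,P=cloud("wrist"); save(im,"w1.png")
m=(abs(P[...,0]-.64)<.06)&(abs(P[...,1]+.07)<.07)&(P[...,2]>.07)&(P[...,2]<.09)
p=P[m]; print(len(p), p.min(0),p.max(0))
for y in np.arange(-.12,-.02,.01):
    q=p[abs(p[:,1]-y)<.004]
    if len(q): print(round(y,3),len(q),np.round(np.percentile(q[:,0],[2,50,98]),4))
E
```

```text
2.3 [ 0.59949329 -0.07162292  0.22940825] 0.03739810671484072 [[ 0.0006  0.0005 -0.0006]
 [-0.001   0.      0.001 ]] [ 0.54263268 -0.85212603 -0.25891293]
2009 [ 0.62611591 -0.12256878  0.07001572] [ 0.65015826 -0.02139089  0.0826311 ]
-0.12 132 [0.6277 0.6378 0.6494]
-0.11 156 [0.6274 0.6339 0.6462]
-0.1 129 [0.6271 0.6324 0.6379]
-0.09 135 [0.6269 0.6321 0.6383]
-0.08 131 [0.6271 0.6319 0.6378]
-0.07 146 [0.6268 0.6321 0.6383]
-0.06 143 [0.6266 0.6318 0.6378]
-0.05 148 [0.6268 0.632  0.6382]
-0.04 152 [0.6265 0.6317 0.6375]
-0.03 251 [0.6263 0.635  0.6483]
```

View pics/w1.png

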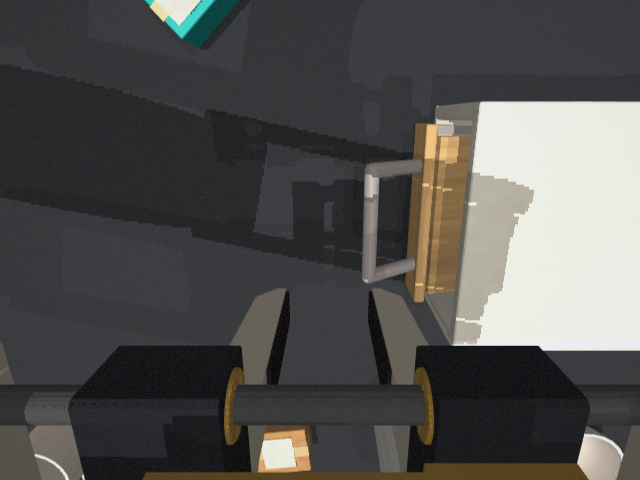

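The handle bar runs from (370,170) to (370,280), at world x = 0.632, y ≈ -0.072, and is free on both sides. The tray is about 14 mm out.

Request:
move_arm(deltas=[0,0.032,0,0,0,0,0.35,0,0.032,0.05,0,0,0,0.35,0,0.032,0.1,0,0,0,0.35,0,0.032,0.13,0,0,0,0.35,0,0.032,0.16,0,0,0,0.35,0,0.032,0.16,0,0,0,0.35,0,0.032,0.16,0,0,0,0,0,0.032,0.16,0,0,0,0,0,0.032,0.16,0,0,0,0,0,0.032,0.16,0,0,0,0], squeeze=40)

```text
t: 3.6
tool_pos: [0.6332, -0.0717, 0.0717]
orientation: [2.209, 2.229, 0.003]
force: [1.6, -2.4, 7.0]
opening: 0.0108
gripper_force: 40.0
```

Request:
move_arm(deltas=[0,-0.01,0,0,0,0,0,0,-0.025,0,0,0,0,0,0,-0.04,0,0,0,0,0,0,-0.06,0,0,0,0,0,0,-0.08,0,0,0,0,0,0,-0.1,0,0,0,0,0,0,-0.12,0,0,0,0,0,0,-0.14,0,0,0,0,0,0,-0.155,0,0,0,0,0,0,-0.165,0,0,0,0,0,0,-0.17,0,0,0,0,0])

```text
t: 4.97
tool_pos: [0.4646, -0.0734, 0.0717]
orientation: [2.207, 2.227, 0.006]
force: [10.6, -1.3, -1.5]
opening: 0.011
gripper_force: 40.0
```

Request:
move_arm(deltas=[0,-0.003,0,0,0,0,0,0,-0.006,0,0,0,0,0,0,-0.008,0,0,0,0,0,0,-0.009,0,0,0,0,0,0,-0.009,0,0,0,0,0])

```text
t: 5.6
tool_pos: [0.4558, -0.0735, 0.0717]
orientation: [2.207, 2.227, 0.006]
force: [9.4, -1.0, -0.3]
opening: 0.0107
gripper_force: 40.0
```

Still sliding friction only; go on to the stop.

Request:
move_arm(deltas=[0,-0.002,0,0,0,0,0,0,-0.004,0,0,0,0,0,0,-0.004,0,0,0,0,0])

```text
t: 5.98
tool_pos: [0.4537, -0.0735, 0.0717]
orientation: [2.205, 2.225, 0.011]
force: [21.4, -1.0, -11.2]
opening: 0.0112
gripper_force: 40.0
```

Request:
move_arm(deltas=[0,-0.002,0,0,0,0,0,0,-0.004,0,0,0,0,0,0,-0.004,0,0,0,0,0])

```text
t: 6.35
tool_pos: [0.4536, -0.0735, 0.0719]
orientation: [2.2, 2.22, 0.021]
force: [46.1, -1.3, -33.1]
opening: 0.011
gripper_force: 40.0
```

Request:
move_arm(deltas=[0,0.004,0,0,0,0,0,0,0.005,0,0,0,0,0.35,0,0.005,0,0,0,0,0.35,0,0.005,0,0,0,0,0.35,0,0.005,-0.04,0,0,0,0.35,0,0.005,-0.1,0,0,0,0.35,-0.05,0.08,-0.16,0,0,0,1,-0.05,0.13,-0.22,0,0,0,1,-0.05,0.13,-0.26,0,0,0,1,-0.05,0.13,-0.26,0,0,0,1,-0.05,0.13,-0.26,0,0,0,1])

```text
t: 7.72
tool_pos: [0.5763, -0.1222, 0.3315]
orientation: [2.209, 2.229, 0.002]
force: [1.0, 0.4, -0.6]
opening: 0.078
gripper_force: 0.0
```

```bash
python3 - <<'E'
from h import *
im,P=cloud("wrist"); save(im,"w2.png")
im2,P2=cloud("scene")
for nm,Q in(("wrist",P),("scene",P2)):
    p=Q.reshape(-1,3); p=p[np.isfinite(p[:,0])]
    f=p[(abs(p[:,1]+.072)<.05)&(p[:,0]>.53)&(p[:,0]<.665)&(p[:,2]<.07)&(p[:,2]>.005)]
    A=np.c_[f[:,:2],np.ones(len(f))]
    for _ in range(4):
        c=np.linalg.lstsq(A,f[:,2],rcond=None)[0]; r=A@c-f[:,2]; k=abs(r)<.004; A,f=A[k],f[k]
    print(nm,len(f),"floor slope",np.degrees(np.arctan(c[:2])),"z0.6",c@[.6,-.072,1], "x",f[:,0].min(),f[:,0].max())
    for x in np.arange(.48,.72,.01):
        q=p[(abs(p[:,0]-x)<.002)&(p[:,2]>.01)&(p[:,1]<.05)&(p[:,1]>-.2)]
        if len(q): print(round(x,3),len(q),"y",np.round(np.percentile(q[:,1],[1,99]),4),"z",np.round(np.percentile(q[:,2],[2,50,98]),4))
E
```

```text
wrist 3891 floor slope [-12.19050372  -0.17724825] z0.6 0.03482512477706928 x 0.5333071347870271 0.6081093568027478
0.48 104 y [-0.1244 -0.0232] z [0.056 0.062 0.065]
0.49 97 y [-0.1237 -0.0239] z [0.0488 0.0549 0.0581]
0.5 496 y [-0.1507  0.004 ] z [0.0534 0.0552 0.0572]
0.51 1107 y [-0.149   0.0006] z [0.047  0.4115 0.4272]
0.52 3534 y [-0.1333 -0.0085] z [0.0536 0.4263 0.4289]
0.53 4352 y [-0.1305 -0.0104] z [0.0509 0.4204 0.4289]
0.54 1300 y [-1.39e-01 -1.00e-04] z [0.0474 0.4191 0.4226]
0.55 1305 y [-0.1397  0.    ] z [0.0448 0.419  0.4227]
0.56 1233 y [-0.1392  0.0002] z [0.0421 0.4198 0.4232]
0.57 1432 y [-0.139   0.0013] z [0.0391 0.42   0.4316]
0.58 1448 y [-0.1401  0.0013] z [0.0178 0.4199 0.4317]
0.59 1424 y [-0.1402  0.0014] z [0.0177 0.4201 0.4315]
0.6 1434 y [-0.1404  0.0015] z [0.0167 0.4201 0.4317]
0.61 1419 y [-0.1414  0.0014] z [0.0166 0.4202 0.4317]
0.62 4325 y [-0.1324 -0.0084] z [0.0269 0.4215 0.4311]
0.63 3562 y [-0.1353 -0.0061] z [0.0239 0.4258 0.4313]
0.64 784 y [-0.147   0.0032] z [0.0158 0.0235 0.4174]
0.65 582 y [-0.1476  0.0033] z [0.0155 0.0213 0.0289]
0
[... 966 characters left out ...]
0.58 539 y [-0.1933 -0.0091] z [0.037  0.5556 0.7086]
0.59 926 y [-0.1961 -0.0133] z [0.0351 0.5829 0.7192]
0.6 1588 y [-0.1965 -0.0168] z [0.0334 0.6318 0.724 ]
0.61 3010 y [-0.1896 -0.037 ] z [0.0316 0.6673 0.7148]
0.62 1746 y [-0.1499 -0.0165] z [0.0283 0.6627 0.7101]
0.63 936 y [-0.1574 -0.0073] z [0.0242 0.6853 0.7048]
0.64 649 y [-0.1574 -0.0032] z [0.019  0.6867 0.7027]
0.65 338 y [-0.1568  0.003 ] z [0.0162 0.4443 0.4473]
0.66 250 y [-0.1572 -0.0216] z [0.0162 0.4456 0.4474]
0.67 432 y [-0.1563  0.0016] z [0.0161 0.4398 0.447 ]
0.68 49 y [-0.1489  0.0067] z [0.013  0.0848 0.09  ]
0.7 39 y [-0.1481  0.0227] z [0.1096 0.1112 0.1141]
0.71 239 y [-0.1662  0.02  ] z [0.0485 0.1126 0.1157]
```

View pics/w2.png

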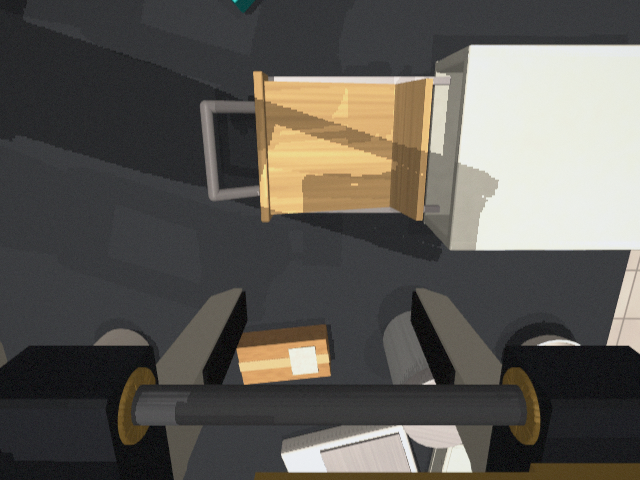

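The tray is fully out: the floor spans columns 265–395 and the backstop (395–430, 80–215). The long carton is at (285,355), between the fingers in view.

```bash
cat >> h.py <<'E'
def slope(yaw=0.6,a=15): return Ro.from_euler('z',yaw,degrees=True)*Ro.from_euler('y',a,degrees=True)*down(0)
E
python3 - <<'E'
from h import *
print(np.round(robot.camera_model("wrist")["tool_from_camera"],3))
im,P=cloud("wrist")
p=P.reshape(-1,3); p=p[np.isfinite(p[:,0])]; p=p[(abs(p[:,1]+.072)<.05)]
f=p[(p[:,0]>.63)&(p[:,0]<.69)&(p[:,2]>.035)&(p[:,2]<.08)]
c=np.polyfit(f[:,2],f[:,0],1); print("backstop",np.degrees(np.arctan(c[0])),"x at z=.02,.057,.08",np.polyval(c,[.02,.057,.08]),len(f))
g=p[(p[:,0]>.515)&(p[:,0]<.64)&(p[:,2]<.07)&(p[:,2]>.01)]
b=np.polyfit(g[:,0],g[:,2],1); print("floor",np.degrees(np.arctan(b[0])),np.polyval(b,[.52,.6,.64]),len(g))
print(delta([.521,-.35,.2],down(6.7)))
E
```

```text
[[ 0.    -0.953 -0.303  0.084]
 [ 1.     0.     0.    -0.001]
 [ 0.    -0.303  0.953 -0.155]
 [ 0.     0.     0.     1.   ]]
backstop 15.025951774753139 x at z=.02,.057,.08 [0.65009304 0.66002512 0.66619912] 1906
floor -14.998600761247399 [0.05468541 0.03325157 0.02253465] 10327
(array([-0.2282, -0.0546,  0.1273]), array([-0.003,  0.002,  1.463]))
```

Request:
move_arm(deltas=[-0.228,-0.055,0,0,0,1.463,1,-0.228,-0.055,0.05,0,0,1.463,1,-0.228,-0.055,0.127,0,0,1.463,1,-0.228,-0.055,0.127,0,0,1.463,1,-0.228,-0.055,0.127,0,0,1.463,1,-0.228,-0.055,0.127,0,0,1.463,1,-0.228,-0.055,0.127,0,0,1.463,1,-0.228,-0.055,0.127,0,0,1.463,1,-0.228,-0.055,0.127,0,0,1.463,1,-0.228,-0.055,0.127,0,0,1.463,1,-0.228,-0.055,0.127,0,0,1.463,1])

```text
t: 9.25
tool_pos: [0.5219, -0.35, 0.2023]
orientation: [-3.136, -0.187, 0.001]
force: [0.3, 0.1, -0.1]
opening: 0.0931
gripper_force: 0.0
```

```bash
cat >> h.py <<'E'
def top(P,c,r,lo,hi):
    m=(np.hypot(P[...,0]-c[0],P[...,1]-c[1])<r)&(P[...,2]>lo)&(P[...,2]<hi); p=P[m]
    return len(p),np.round(cv2.minAreaRect((p[:,:2]*1000).astype(np.float32))[0],1),np.round(cv2.minAreaRect((p[:,:2]*1000).astype(np.float32))[1:][0],1),cv2.minAreaRect((p[:,:2]*1000).astype(np.float32))[2],np.median(p[:,2]),np.round(p[:,:2].mean(0),4)
E
python3 - <<'E'
from h import *
print(robot.read_state()["tool_pos"])
im,P=cloud("wrist"); save(im,"w3.png"); print(top(P,(.521,-.35),.085,.033,.048))
E
```

```text
[ 0.52194866 -0.35000623  0.20228978]
(9401, array([ 517.8, -350.6]), array([121.,  58.]), 7.123019695281982, np.float64(0.0399917115350272), array([ 0.5217, -0.3501]))
```

View pics/w3.png

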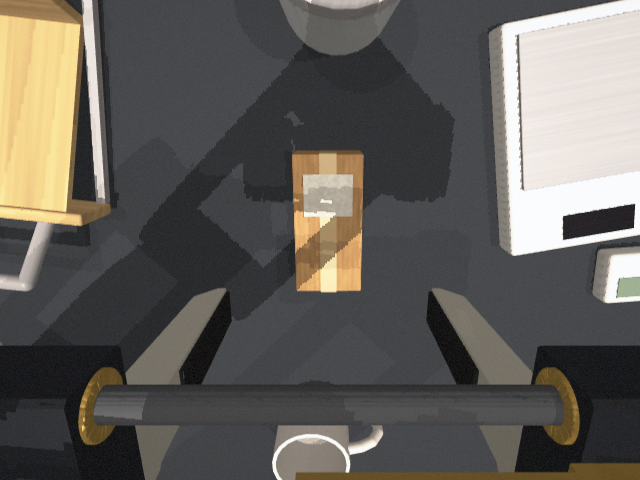

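Request:
move_arm(deltas=[-0.002,0,0.05,0,0,-0.007,1,-0.002,0,0.1,0,0,-0.007,1,-0.002,0,0.14,0,0,-0.007,1,-0.002,0,0.17,0,0,-0.007,1,-0.002,0,0.183,0,0,-0.007,1,-0.002,0,0.183,0,0,-0.007,1,-0.002,0,0.183,0,0,-0.007,0.5,-0.002,0,0.183,0,0,-0.007,0.3,-0.002,0,0.183,0,0,-0.007,0.3,-0.002,0,0.183,0,0,-0.007,0.3,-0.002,0,0.183,0,0,-0.007,0.3], squeeze=20)

```text
t: 10.68
tool_pos: [0.5205, -0.3505, 0.0202]
orientation: [3.135, 0.194, 0.001]
force: [-1.5, 1.8, 4.0]
opening: 0.0579
gripper_force: 20.0
```

```bash
python3 - <<'E'
from h import *
s=robot.read_state();print(s["tool_pos"],s["opening"],s["gripper_force"],s["force"])
E
```

```text
[ 0.52046696 -0.35049788  0.02015111] 0.057874866203176493 20.00056743621826 [-1.52619687  1.79469036  3.98475668]
```

Request:
move_arm(deltas=[0,0,-0.03,0,0,0,0.3,0,0,-0.08,0,0,0,0.3,0,0,-0.13,0,0,0,0.3,0,0,-0.18,0,0,0,0.3,0,0,-0.18,0,0,0,0.3])

```text
t: 11.3
tool_pos: [0.5225, -0.3524, 0.2054]
orientation: [3.129, 0.194, 0.011]
force: [0.8, -0.1, -2.3]
opening: 0.058
gripper_force: 20.0
```

```bash
python3 - <<'E'
from h import *
s=robot.read_state();print(s["tool_pos"],s["opening"],s["force"]); print(delta([.6164,-.0715,.184],slope()))
E
```

```text
[ 0.52251546 -0.35239306  0.20543484] 0.05802762397415545 [ 0.82911786 -0.11505297 -2.33993589]
(array([ 0.1277, -0.2673,  0.0205]), array([ 0.021, -0.268,  0.112]))
```

Request:
move_arm(deltas=[0.02,-0.04,0.003,0.003,-0.04,0.02,0.3,0.045,-0.09,0.006,0.006,-0.09,0.04,0.3,0.07,-0.14,0.009,0.012,-0.14,0.06,0.3,0.095,-0.19,0.012,0.016,-0.2,0.08,0.3,0.115,-0.24,0.015,0.02,-0.25,0.1,0.3,0.127,-0.267,0.015,0.021,-0.268,0.112,0.3,0.127,-0.267,0.015,0.021,-0.268,0.112,0.3,0.127,-0.267,0.015,0.021,-0.268,0.112,0.3,0.127,-0.267,0.015,0.021,-0.268,0.112,0.3])

```text
t: 12.42
tool_pos: [0.6128, -0.0711, 0.1843]
orientation: [-3.109, -0.015, 0.421]
force: [0.5, -0.3, -1.7]
opening: 0.0575
gripper_force: 20.0
```

```bash
python3 - <<'E'
from h import *
s=robot.read_state();print(s["tool_pos"],s["opening"],s["force"])
print(delta([.6164,-.0715,.184],slope()), delta([.591,-.0715,.0874],slope()))
im,P=cloud("wrist"); im,P2=cloud("scene"); save(np.hstack([im[200:440,250:530]]),"s4.png")
for Q in(P,P2):
    p=Q.reshape(-1,3); p=p[np.isfinite(p[:,0])]; p=p[(abs(p[:,1]+.072)<.06)]
    f=p[(p[:,0]>.64)&(p[:,0]<.69)&(p[:,2]>.035)&(p[:,2]<.082)]
    if len(f)>20: c=np.polyfit(f[:,2],f[:,0],1); print("backstop",np.degrees(np.arctan(c[0])),np.polyval(c,[.02,.057,.08]),len(f))
    f=p[(p[:,0]>.64)&(p[:,0]<.69)&(p[:,2]>.084)&(p[:,2]<.095)]
    if len(f)>5: print("top edge x",np.percentile(f[:,0],[2,50,98]),len(f))
    f=p[(p[:,0]>.685)&(p[:,0]<.75)&(p[:,2]>.109)&(p[:,2]<.116)]
    if len(f)>5: print("cab front x",np.percentile(f[:,0],[1]),len(f))
E
```

```text
[ 0.61277372 -0.07109477  0.18426146] 0.057516414566318154 [ 0.52512991 -0.30787891 -1.74513903]
(array([ 0.0036,  0.0004, -0.0007]), array([-0.006,  0.007, -0.   ])) (array([0.0048, 0.0008, 0.0992]), array([-0.006,  0.007, -0.   ]))
top edge x [0.66801784 0.67181834 0.6756162 ] 2988
cab front x [0.69834504] 20926
backstop 15.074954351770144 [0.65275788 0.6627239  0.66891899] 65
top edge x [0.67068385 0.67464432 0.67856433] 254
cab front x [0.70185675] 1674
```

Request:
move_arm(deltas=[0.005,0.001,0.03,-0.006,0.007,0,0.3,0.005,0.001,0.06,-0.006,0.007,0,0.3,0.005,0.001,0.085,-0.006,0.007,0,0.3,0.005,0.001,0.1,-0.006,0.007,0,0.3,0.005,0.001,0.112,-0.006,0.007,0,0.3,0.005,0.001,0.12,-0.006,0.007,0,0.3,0.005,0.001,0.12,-0.006,0.007,0,0.3,0.005,0.001,0.12,-0.006,0.007,0,0.3])

```text
t: 13.52
tool_pos: [0.5869, -0.0705, 0.0684]
orientation: [3.113, 0.019, -0.407]
force: [0.5, -0.1, -2.3]
opening: 0.058
gripper_force: 20.0
```

```bash
python3 - <<'E'
from h import *
s=robot.read_state();print(s["tool_pos"],s["opening"],s["force"],s["wrist_torque"])
print(delta([.5855,-.0715,.0584],slope()))
im,P=cloud("side"); cv2.imwrite("pics/s5.png",cv2.resize(im[120:280,150:350,::-1],(800,640))[:600])
E
```

```text
[ 0.58693284 -0.07051594  0.06842684] 0.057962677815319295 [ 0.52013038 -0.05378496 -2.31131964] [ 0.007217   -0.21013692  0.0352051 ]
(array([0.0012, 0.001 , 0.0101]), array([ 0.001, -0.002,  0.001]))
```

View pics/s5.png

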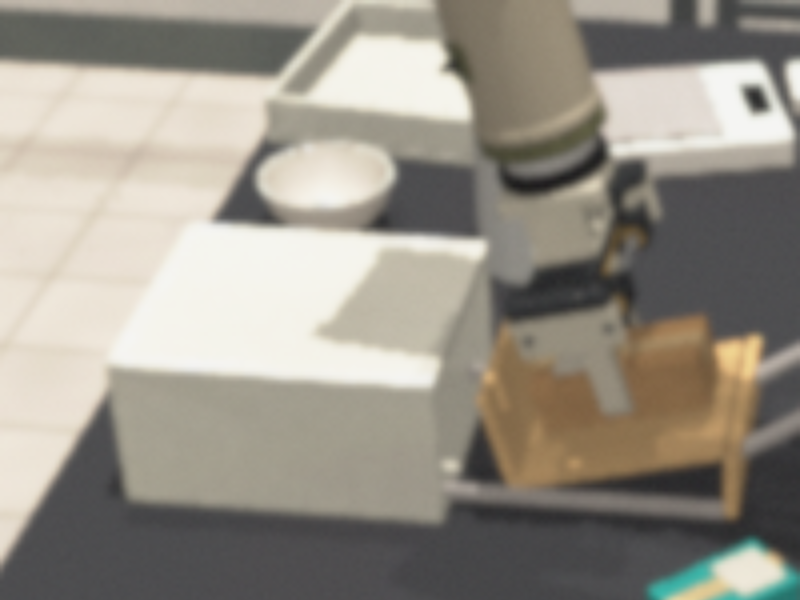

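The carton (about 570–700, 330–400 in the crop) hovers parallel to the tray floor, clear of the backstop (490,380).

Request:
move_arm(deltas=[0.005,0,0.003,0,0,0,0.3,0.005,0,0.006,0,0,0,0.3,0.005,0,0.008,0,0,0,0.3,0.005,0,0.008,0,0,0,0.3])

```text
t: 14.08
tool_pos: [0.5887, -0.0704, 0.0582]
orientation: [3.113, 0.019, -0.411]
force: [-0.1, -1.0, -0.9]
opening: 0.0579
gripper_force: 20.0
```

Request:
move_arm(deltas=[0,0,0.001,0,0,0,0.3,0,0,0.002,0,0,0,0.3,0,0,0.002,0,0,0,0.3])

```text
t: 14.45
tool_pos: [0.5888, -0.0705, 0.0574]
orientation: [3.113, 0.018, -0.408]
force: [-0.7, 0.2, 5.0]
opening: 0.0578
gripper_force: 20.0
```

Request:
move_arm(deltas=[0.002,0,-0.0005,0,0,0,0.3,0.005,0,-0.0005,0,0,0,0.3,0.008,0,-0.0005,0,0,0,0.3,0.008,0,-0.0005,0,0,0,0.3])

```text
t: 14.95
tool_pos: [0.5969, -0.0704, 0.0553]
orientation: [3.113, 0.019, -0.409]
force: [-1.1, 0.5, 4.1]
opening: 0.0579
gripper_force: 20.0
```

Request:
move_arm(deltas=[0.001,0,0,0,0,0,0.3,0.002,0,0,0,0,0,0.3,0.002,0,0,0,0,0,0.3])

```text
t: 15.32
tool_pos: [0.5984, -0.0704, 0.0549]
orientation: [3.113, 0.018, -0.41]
force: [-1.8, 0.0, 6.6]
opening: 0.0578
gripper_force: 20.0
```

Request:
move_arm(deltas=[0.001,0,-0.0005,0,0,0,0.3,0.001,0,-0.0005,0,0,0,0.3,0.001,0,-0.0005,0,0,0,0.3])

```text
t: 15.7
tool_pos: [0.5992, -0.0703, 0.0546]
orientation: [3.113, 0.018, -0.41]
force: [-2.7, 0.8, 4.2]
opening: 0.0579
gripper_force: 20.0
```

Request:
move_arm(deltas=[0.001,0,0,0,0,0,0.3,0.001,0,0,0,0,0,0.3,0.001,0,0,0,0,0,0.3])

```text
t: 16.08
tool_pos: [0.5993, -0.0703, 0.0546]
orientation: [3.113, 0.018, -0.413]
force: [-8.3, 0.3, 7.9]
opening: 0.0578
gripper_force: 20.0
```

Request:
move_arm(deltas=[-0.0005,0,0,0,0,0,0.3,-0.0005,0,-0.0005,0,0,0,0.8,-0.0005,0,-0.0005,0,0,0,0.85,-0.0005,0,-0.0005,0,0,0,0.85,-0.0005,0,-0.02,0,0,0,0.85,-0.0005,0,-0.05,0,0,0,0.85,-0.0005,0,-0.1,0,0,0,0.85,-0.0005,0,-0.16,0,0,0,0.85,-0.0005,0,-0.16,0,0,0,0.85])

```text
t: 17.2
tool_pos: [0.6455, -0.0703, 0.2178]
orientation: [3.114, 0.018, -0.389]
force: [0.9, -0.3, -0.2]
opening: 0.0787
gripper_force: 0.0
```

```bash
python3 - <<'E'
from h import *
print(robot.read_state()["tool_pos"])
for n in("wrist","scene"):
    im,P=cloud(n); 
    if n=="wrist": save(im,"w6.png")
    hsv=cv2.cvtColor(im,cv2.COLOR_RGB2HSV)
    p=P.reshape(-1,3); p=p[np.isfinite(p[:,0])]
    Q=slope().as_matrix(); o=np.array([.6525,-.0713,.0203]); l=(p-o)@Q; l[:,2]*=-1; l[:,1]*=-1 # x slope from backstop base, y left, z normal
    f=l[(abs(l[:,1])<.045)&(l[:,0]>-.135)&(l[:,0]<-.004)&(l[:,2]>.034)&(l[:,2]<.046)]
    print(n,"top h",np.median(f[:,2]),cv2.minAreaRect((f[:,:2]*1000).astype(np.float32)))
    b=l[(abs(l[:,1])<.06)&(l[:,0]>-.01)&(l[:,0]<.02)&(l[:,2]>.044)&(l[:,2]<.066)]; print("backstop s",np.median(b[:,0]),len(b))
    h=p[(abs(p[:,1]+.073)<.035)&(p[:,2]>.072)&(p[:,2]<.085)&(abs(p[:,0]-.455)<.03)]; print("handle x",np.percentile(h[:,0],[2,50,98]) if len(h) else 0)
print(delta([.474,.322,.25],down(90)), top(P,(.491,.34),.045,.034,.049))
E
```

```text
[ 0.64551991 -0.07025651  0.21782454]
wrist top h 0.039030541130424305 ((-63.8726806640625, 0.7081356048583984), (58.117305755615234, 117.64920806884766), 89.98613739013672)
backstop s 0.0055414105093035204 319
handle x [0.44931698 0.45681685 0.45953548]
scene top h 0.04023954020302162 ((-61.90516662597656, 0.2809734344482422), (115.698974609375, 57.77827835083008), 0.01413459237664938)
backstop s 0.0003536796886127074 36
handle x [0.4513236  0.45824323 0.46256006]
(array([-0.1682, -0.3939,  0.0042]), array([-0.2  ,  0.204, -1.549])) (0, array([0., 0.]), array([0., 0.]), 0.0, np.float64(nan), array([nan, nan]))
  return _methods._mean(a, axis=axis, dtype=dtype,
  ret = ret.dtype.type(ret / rcount)
h.py:23: RuntimeWarning: Mean of empty slice.
  return len(p),np.round(cv2.minAreaRect((p[:,:2]*1000).astype(np.float32))[0],1),np.round(cv2.minAreaRect((p[:,:2]*1000).astype(np.float32))[1:][0],1),cv2.minAreaRect((p[:,:2]*1000).astype(np.float32))[2],np.median(p[:,2]),np.round(p[:,:2].mean(0),4)
  ret = um.true_divide(
```

View pics/w6.png

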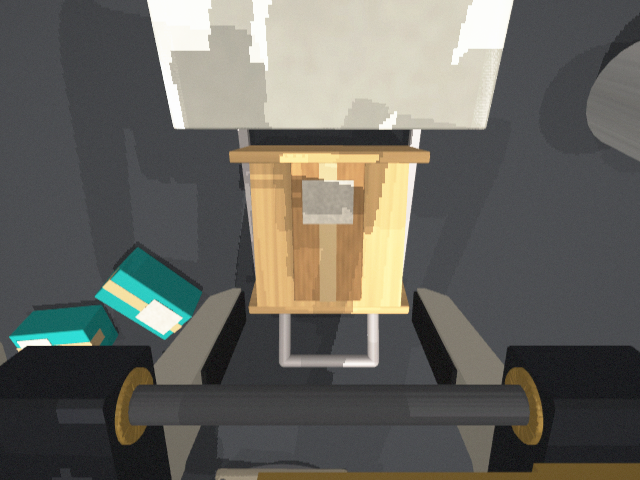

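The long carton lies centred (columns 292–365) and square, with its end at the backstop (row 160). Now locate the short carton in the first pictures.

```bash
python3 - <<'E'
from h import *
for n in("scene","side"):
    z=np.load(n+".npz"); P=z["P"]; hsv=cv2.cvtColor(z["im"],cv2.COLOR_RGB2HSV)
    P[(hsv[...,0]>60)&(hsv[...,1]>60)]=np.nan
    m=(np.hypot(P[...,0]-.49,P[...,1]-.345)<.07)&(P[...,2]>.025); q=P[m]; print(n,len(q),np.nanmean(q,0),q.min(0),q.max(0))
    print(n,top(P,(.49,.345),.06,.034,.05))
print(delta([.49,.345,.25],down(90)))
E
```

```text
scene 688 [0.48316706 0.3487939  0.04050013] [0.43521459 0.32273695 0.02513757] [0.52490255 0.38367892 0.04789196]
scene (603, array([480.3, 353.2]), array([52.7, 87.5]), 83.14097595214844, np.float64(0.04234907976863809), array([0.482 , 0.3507]))
side 881 [0.4765112  0.3609842  0.04023521] [0.43221098 0.32323373 0.02503499] [0.52200909 0.38687988 0.04731256]
side (741, array([477.1, 354.9]), array([54.9, 86.4]), 83.70050048828125, np.float64(0.042356612975362445), array([0.4775, 0.3578]))
(array([-1.524e-01, -4.167e-01,  1.000e-04]), array([-0.2  ,  0.204, -1.549]))
```

```bash
python3 -c "
from h import *
print(delta([.479,.354,.2],down(-7)))"
```

```text
(array([-0.1502, -0.4258,  0.0512]), array([0.018, 0.257, 0.133]))
```

Request:
move_arm(deltas=[-0.02,-0.02,-0.02,0,0.02,0.01,1,-0.05,-0.08,-0.01,0.004,0.06,0.03,1,-0.08,-0.14,0,0.006,0.1,0.05,1,-0.1,-0.2,0.01,0.01,0.15,0.07,1,-0.12,-0.26,0.02,0.012,0.2,0.1,1,-0.14,-0.32,0.035,0.018,0.257,0.133,1,-0.15,-0.38,0.05,0.018,0.257,0.133,1,-0.15,-0.426,0.051,0.018,0.257,0.133,1,-0.15,-0.426,0.051,0.018,0.257,0.133,1,-0.15,-0.426,0.051,0.018,0.257,0.133,1])

```text
t: 18.55
tool_pos: [0.4773, 0.3536, 0.1974]
orientation: [3.134, -0.19, -0.01]
force: [-0.6, -0.2, -0.3]
opening: 0.0928
gripper_force: 0.0
```

```bash
python3 - <<'E'
from h import *
im,P=cloud("wrist"); save(im,"w7.png"); print(robot.read_state()["tool_pos"],robot.read_state()["q"]); print(top(P,(.479,.354),.058,.034,.05), delta([.479,.354,.2],down(-7)))
E
```

```text
[0.47783983 0.35310841 0.19786692] [0.54867332 0.13550681 1.54072553 0.00235338 1.47038102 2.2416468 ]
(6068, array([476. , 353.8]), array([50.1, 86.1]), 83.00962829589844, np.float64(0.04195762675463231), array([0.4785, 0.3535])) (array([ 0.001 , -0.001 , -0.0021]), array([ 0.001,  0.005, -0.   ]))
```

View pics/w7.png

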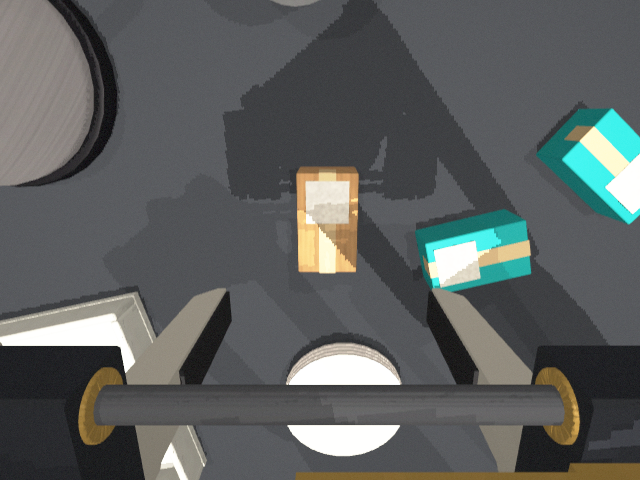

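```bash
python3 - <<'E'
from h import *
z=np.load("scene.npz");P=z["P"]
im,W=cloud("wrist")
for n,Q in(("scene",P),("wrist",W)):
    p=Q.reshape(-1,3); m=(p[:,2]>.05)&(p[:,2]<.35)&(p[:,1]>.40)&(p[:,0]>.35)&(p[:,0]<.75); q=p[m]; print(n,len(q),np.percentile(q,[1,50,99],axis=0) if len(q) else "")
    q=p[(p[:,2]>.03)&(p[:,2]<.05)&(p[:,1]>.2)&(p[:,1]<.32)&(p[:,0]>.4)&(p[:,0]<.55)]; print("turq max y",np.percentile(q[:,1],99) if len(q) else "", len(q))
    q=p[(p[:,2]>.03)&(p[:,2]<.3)&(p[:,1]>.4)&(p[:,0]<.53)&(p[:,0]>.42)&(p[:,1]<.6)]; print("near body",len(q),np.percentile(q,[1,50,99],axis=0) if len(q) else "")
E
```

```text
scene 4060 [[0.53952352 0.4973261  0.0522341 ]
 [0.63348004 0.5510261  0.13317705]
 [0.70692647 0.69422825 0.1780922 ]]
turq max y 0.2727669974054739 514
near body 29 [[0.42006721 0.55065881 0.03043047]
 [0.42130368 0.56119417 0.04031349]
 [0.42293523 0.59208435 0.04897641]]
wrist 23511 [[0.47616952 0.40012322 0.05120531]
 [0.52089424 0.4129215  0.21561102]
 [0.65271591 0.5741726  0.29508349]]
turq max y 0.27314789172116927 5055
near body 12511 [[0.47498792 0.40006373 0.19524507]
 [0.50933497 0.405336   0.28352167]
 [0.52161717 0.41788681 0.29521544]]
```

The short brown carton is between the fingers at (327,220); the turquoise box at right and the plates below it in view stay clear of the fingers.

Request:
move_arm(deltas=[0,-0.001,0.05,0.001,0.005,0,0.85,0,-0.001,0.1,0.001,0.005,0,0.85,0,-0.001,0.14,0.001,0.005,0,0.85,0,-0.001,0.165,0.001,0.005,0,0.85,0,-0.001,0.177,0.001,0.005,0,0.85,0,-0.001,0.177,0.001,0.005,0,0.85,0,-0.001,0.177,0.001,0.005,0,0.5,0,-0.001,0.177,0.001,0.005,0,0.3,0,-0.001,0.177,0.001,0.005,0,0.3,0,-0.001,0.177,0.001,0.005,0,0.3,0,-0.001,0.177,0.001,0.005,0,0.3], squeeze=20)

```text
t: 20.02
tool_pos: [0.4779, 0.3556, 0.0225]
orientation: [-3.134, 0.191, -0.003]
force: [-1.5, -2.2, 5.7]
opening: 0.0502
gripper_force: 20.0
```

Request:
move_arm(deltas=[0,0,-0.03,0,0,0,0.3,0,0,-0.08,0,0,0,0.3,0,0,-0.13,0,0,0,0.3,0,0,-0.18,0,0,0,0.3,0,0,-0.2,0,0,0,0.3,0,0,-0.2,0,0,0,0.3])

```text
t: 20.78
tool_pos: [0.4778, 0.3556, 0.2223]
orientation: [-3.133, 0.191, -0.004]
force: [-0.8, 0.4, -3.7]
opening: 0.0497
gripper_force: 20.0
```

```bash
python3 -c "
from h import *
print(delta([.6333,-.0702,.172],slope()))"
```

```text
(array([0.206 , 0.4038, 0.0498]), array([-0.02 , -0.264, -0.131]))
```

Request:
move_arm(deltas=[0.02,0.03,0,-0.002,-0.02,-0.01,0.3,0.05,0.08,0,-0.004,-0.05,-0.02,0.3,0.08,0.13,0,-0.007,-0.08,-0.04,0.3,0.11,0.19,0,-0.01,-0.12,-0.06,0.3,0.14,0.25,0.01,-0.013,-0.17,-0.08,0.3,0.17,0.31,0.02,-0.015,-0.21,-0.1,0.3,0.19,0.36,0.03,-0.018,-0.25,-0.12,0.3,0.2,0.39,0.04,-0.02,-0.264,-0.131,0.3,0.206,0.404,0.049,-0.02,-0.264,-0.131,0.3,0.206,0.404,0.049,-0.02,-0.264,-0.131,0.3,0.206,0.404,0.049,-0.02,-0.264,-0.131,0.3,0.206,0.404,0.049,-0.02,-0.264,-0.131,0.3])

```text
t: 22.28
tool_pos: [0.6329, -0.0692, 0.1733]
orientation: [3.112, 0.019, -0.411]
force: [0.4, 1.0, -2.3]
opening: 0.0497
gripper_force: 20.0
```

```bash
python3 -c "
from h import *
s=robot.read_state();print(s['tool_pos'],s['opening'])
print(delta([.6333,-.0702,.172],slope()),delta([.6148,-.0702,.1026],slope()))"
```

```text
[ 0.63289206 -0.06919765  0.17326059] 0.049659802629482865
(array([0.0007, 0.001 , 0.0011]), array([0.002, 0.001, 0.001])) (array([0.0008, 0.0007, 0.0729]), array([0.002, 0.001, 0.001]))
```

Request:
move_arm(deltas=[0.001,0.001,0.02,0.002,0.001,0.001,0.3,0.001,0.001,0.04,0.002,0.001,0.001,0.3,0.001,0.001,0.06,0.002,0.001,0.001,0.3,0.001,0.001,0.073,0.002,0.001,0.001,0.3,0.001,0.001,0.077,0.002,0.001,0.001,0.3,0.001,0.001,0.078,0.002,0.001,0.001,0.3,0.001,0.001,0.078,0.002,0.001,0.001,0.3])

```text
t: 23.15
tool_pos: [0.614, -0.0723, 0.0977]
orientation: [3.114, 0.013, -0.409]
force: [0.5, 0.1, -1.4]
opening: 0.0498
gripper_force: 20.0
```

Request:
move_arm(deltas=[0.002,0,0.001,0,0,0,0.3,0.004,0,0.002,0,0,0,0.3,0.004,0,0.002,0,0,0,0.3])

```text
t: 23.52
tool_pos: [0.617, -0.0721, 0.0939]
orientation: [3.114, 0.014, -0.411]
force: [-0.1, -0.9, -2.3]
opening: 0.05
gripper_force: 20.0
```

```bash
python3 -c "
from h import *
s=robot.read_state();print(s['tool_pos'],s['force']);print(delta([.6190,-.0702,.0934],slope()), delta([.6190,-.0702,.0934],Ro.from_rotvec([3.113,.018,-.410])))"
```

```text
[ 0.6169584  -0.07208724  0.09387638] [-0.1346976  -0.88274488 -2.28085713]
(array([ 0.0021, -0.0019, -0.0001]), array([-0.001,  0.   , -0.002])) (array([ 0.0021, -0.0019, -0.0001]), array([-0.001,  0.   , -0.003]))
```

Request:
move_arm(deltas=[0.001,-0.001,0,-0.001,0,-0.003,0.3,0.002,-0.002,0.0005,-0.001,0,-0.003,0.3,0.002,-0.002,0.001,-0.001,0,-0.003,0.3,0.002,-0.002,0.001,-0.001,0,-0.003,0.3])

```text
t: 24.02
tool_pos: [0.6187, -0.0702, 0.0933]
orientation: [3.113, 0.018, -0.41]
force: [-1.1, -0.1, 6.0]
opening: 0.0497
gripper_force: 20.0
```

Request:
move_arm(deltas=[0.001,0,0.0005,0,0,0,0.3,0.002,0,0.001,0,0,0,0.3,0.002,0,0.001,0,0,0,0.3])

```text
t: 24.4
tool_pos: [0.6204, -0.0702, 0.0929]
orientation: [3.113, 0.018, -0.409]
force: [-3.1, -1.0, 11.0]
opening: 0.0494
gripper_force: 20.0
```

Request:
move_arm(deltas=[0.001,0,-0.001,0,0,0,0.3,0.003,0,-0.001,0,0,0,0.3,0.004,0,-0.001,0,0,0,0.3,0.004,0,-0.001,0,0,0,0.3])

```text
t: 24.9
tool_pos: [0.6244, -0.07, 0.0918]
orientation: [3.113, 0.018, -0.41]
force: [-2.8, -0.4, 8.4]
opening: 0.0499
gripper_force: 20.0
```

Request:
move_arm(deltas=[0.001,0,0,0,0,0,0.3,0.002,0,0,0,0,0,0.3,0.002,0,0,0,0,0,0.3])

```text
t: 25.28
tool_pos: [0.6263, -0.07, 0.0913]
orientation: [3.113, 0.019, -0.41]
force: [-3.4, 0.2, 7.8]
opening: 0.0498
gripper_force: 20.0
```

Request:
move_arm(deltas=[0.001,0,-0.0005,0,0,0,0.3,0.001,0,-0.0005,0,0,0,0.3,0.001,0,-0.0005,0,0,0,0.3])

```text
t: 25.65
tool_pos: [0.6266, -0.07, 0.0912]
orientation: [3.113, 0.018, -0.413]
force: [-5.6, 0.4, 8.8]
opening: 0.0499
gripper_force: 20.0
```

Request:
move_arm(deltas=[0.001,0,0,0,0,0,0.3,0.001,0,0,0,0,0,0.3,0.001,0,0,0,0,0,0.3])

```text
t: 26.02
tool_pos: [0.6269, -0.07, 0.0911]
orientation: [3.112, 0.018, -0.416]
force: [-9.1, -0.6, 10.9]
opening: 0.0501
gripper_force: 20.0
```

Request:
move_arm(deltas=[-0.0005,0,-0.0005,0,0,0,0.3,-0.0005,0,-0.001,0,0,0,0.3,-0.0005,0,-0.001,0,0,0,0.7,-0.0005,0,-0.001,0,0,0,0.8,-0.0005,0,-0.001,0,0,0,0.8,-0.0005,0,-0.02,0,0,0,0.8,-0.0005,0,-0.06,0,0,0,0.8,-0.0005,0,-0.11,0,0,0,0.8,-0.0005,0,-0.15,0,0,0,0.8,-0.0005,0,-0.15,0,0,0,0.8])

```text
t: 27.28
tool_pos: [0.6695, -0.0698, 0.2418]
orientation: [3.113, 0.018, -0.396]
force: [0.7, 0.1, -0.7]
opening: 0.0747
gripper_force: 0.0
```

```bash
python3 - <<'E'
from h import *
print(robot.read_state()["tool_pos"])
for n in("wrist","scene"):
    im,P=cloud(n)
    if n=="wrist": a=im
    p=P.reshape(-1,3); p=p[np.isfinite(p[:,0])]
    o=np.array([.6525,-.0713,.0203]); l=(p-o)@slope().as_matrix(); l[:,1:]*=-1
    for lo,hi in((.034,.046),(.076,.088)):
        f=l[(abs(l[:,1])<.045)&(l[:,0]>-.135)&(l[:,0]<.02)&(l[:,2]>lo)&(l[:,2]<hi)]
        print(n,"top h",np.median(f[:,2]),cv2.minAreaRect((f[:,:2]*1000).astype(np.float32)))
    b=l[(abs(l[:,1])<.065)&(l[:,0]>-.012)&(l[:,0]<.025)&(l[:,2]>.066)&(l[:,2]<.073)]; print("backstop top s",np.percentile(b[:,0],[3,97]) if len(b) else 0,len(b))
    h=p[(abs(p[:,1]+.073)<.035)&(p[:,2]>.072)&(p[:,2]<.085)&(abs(p[:,0]-.455)<.03)]; print("handle x",np.percentile(h[:,0],[2,50,98]) if len(h) else 0)
save(a,"w8.png")
E
```

```text
[ 0.66945778 -0.06979229  0.24181313]
wrist top h 0.039076118463034895 ((-58.45429992675781, 0.1941070556640625), (128.57757568359375, 89.07017517089844), 0.034905385226011276)
wrist top h 0.08116993908700867 ((-44.81278991699219, 0.6763420104980469), (86.189697265625, 50.01092529296875), 0.05129726231098175)
backstop top s [-0.0021616   0.00572069] 1868
handle x [0.44962021 0.4570538  0.45996278]
scene top h 0.04048767927342278 ((-58.91276931762695, -1.854705810546875), (58.980445861816406, 123.11080932617188), 86.37370300292969)
scene top h nan ((0.0, 0.0), (0.0, 0.0), 0.0)
backstop top s [0.00037886 0.00817922] 109
handle x [0.45168827 0.45871556 0.46308057]
  return _methods._mean(a, axis=axis, dtype=dtype,
  ret = ret.dtype.type(ret / rcount)
```

View pics/w8.png

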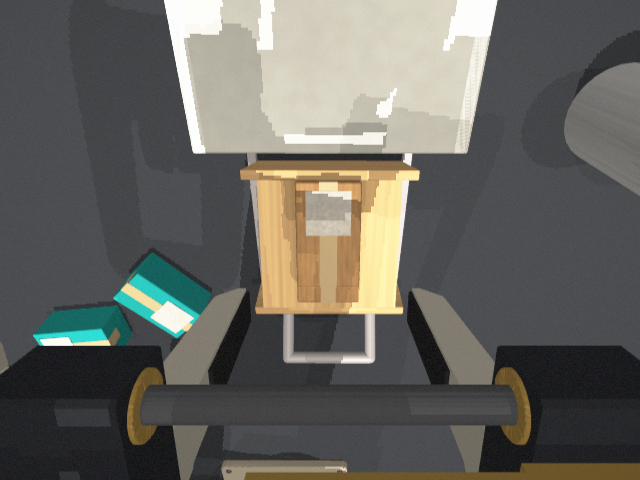

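The short carton (columns 297–360, rows 182–300) sits square on the long one with its end at the backstop (row 178). The handle has not moved, so the tray is still fully out.

```bash
python3 -c "
from h import *
print(robot.close_job())"
```

```text
the job is handed in; nothing more can be done
None
```

The job is handed in: the tray is out at its stop, and the long carton lies centred along the slope with the short one square on top, both pushed up against the backstop. It took about 27 s, and no other object was moved as far as the pictures show.

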